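Put up a sprung tool rest and lay the solder sucker on it

TASK

Put up the folding tool rest: with closed fingers push its leaning sprung leg gently inward, toward the fixed post, past its over-centre point until it snaps over and stays at its inner stop; do not squeeze the leg or force it against the stop. Then pick up the solder sucker and lay it gently across the rest, in the post's notch and between the prongs of the leg, centred, either way round. Leave the things standing about where they are.

Things in the scene. Friction and masses are not known exactly. Their poses are not given: they have to be found in the camera images.
- rest: Tool rest screwed to the bench: aluminium base plate 165 x 56 x 8 mm (x -75 to +90 mm) with a fixed post and a folding leg. Origin: on the bench, midway between the two supports; x points level from the fixed post toward the leg, z up. The post ends in a 90 degree V notch open along x (45 mm wide over its arms, 16 mm deep), the leg in a free roller between two prongs; the tool lies in the notch and on the roller.
- post_notch (a point): Bottom of the V notch of the fixed steel post (8 mm thick, 24 mm wide) at x = -50 mm on the rest, 97 mm above the bench; axes as the rest's.
- foot_slot (a point): Middle of the slot in which the leg's foot is clamped, x = 52 mm on the rest, at hinge height (28 mm above the bench); axes as the rest's. The foot sits anywhere within 20 mm either way along x; its true place is not reported: find the leg by touch or sight. The hinge line runs along y. The foot's cheeks reach 37 mm above the bench, within 15 mm of the hinge in x.
- prop_leg (a joint): Angle of the steel leg (12 x 22 mm; ends in a 12 mm roller 70 mm from the hinge, between prongs 34 mm apart and 17 mm high), rad. 0 = folded, leaning 45 degrees out (+x), roller 50 mm out, 77 mm above the bench. Grows as it tips inward (-x); upright 0.785, over-centre 0.80, rubber inner stop 0.93 (roller 10 mm inward of the hinge, its top 103 mm up). The roller takes 11 N at first, falling to 0 at over-centre.
- push_height (a point): Point on the rest at height 65 mm above the middle of the foot slot, x = 52 mm; a good height for the lowest end of a pushing finger. Moving in -x at y = 0 it meets the leg's roller first. Past over-centre the leg runs by itself to the stop, away from the finger; only about 5 mm further on, at this height, the finger would drive it hard onto the stop. Over 10 N onto the stop, or 18 N anywhere on leg or rest, harms it.
- sucker_mid (a point): The middle of the barrel of the solder sucker, on its axis, 107 mm along the tool from the end where solder_sucker has its origin; the place to grasp it.
- solder_sucker: Blue solder sucker (desoldering pump) lying on the bench, 203 mm long, barrel about 20 mm wide and 20 mm high, about 60 g; its z axis runs along the tool, level. Origin on that axis at one end, about 8 mm above the bench. Lying on the rest its axis is about 109 mm above the bench.
- nozzle: Pale hot-air nozzle standing on end near the rest, 22 mm across, 45 mm high; origin at the centre of its underside. Must not be disturbed.
- loupe: Black eye loupe standing near the rest, 39 mm across, 30 mm high; origin at the centre of its underside. Must not be disturbed.
- parts_box: White closed parts box, 47 x 58 x 22 mm, on the far side of the rest; origin at the centre of its underside. Must not be disturbed.

How it is judged:
On the way:
1. the leg has snapped over and stays at its inner stop (value of joint prop_leg above 0.9 rad and not (velocity of joint prop_leg above 0.1 rad/s)), for 0.3 s.
At the end, for the whole second after the job is handed in: The leg stands at its inner stop (past 0.90 rad); the solder sucker lies at rest in the notch and on the leg's roller, along the rest to 0.12 rad either way round, the middle of its barrel within 25 mm of the rest's middle along it, within 8 mm across, and 102 to 120 mm above the bench (value of joint prop_leg above 0.9 rad and x of sucker_mid in the frame of rest between -0.025 and 0.025 m and y of sucker_mid in the frame of rest between -0.008 and 0.008 m and z of sucker_mid in the frame of rest between 0.102 and 0.12 m and angle between the z axis of solder_sucker and the x axis of rest, either way round below 0.12 rad and linear speed of solder_sucker below 0.02 m/s); the robot touches nothing.
It fails at once if the fingers drive the leg onto its inner stop (past 0.91 rad) with more than 10 N (value of joint prop_leg above 0.91 rad and contact force between the fingers and rest above 10 N).
It fails at once if the robot presses on the leg or the rest with more than 18 N (contact force between the arm and rest above 18 N).
It fails at once if the fingers press on the leg or the rest with more than 18 N (contact force between the fingers and rest above 18 N).
It fails at once if the solder sucker is pressed on the rest with more than 15 N (contact force between solder_sucker and rest above 15 N).
It fails at once if the nozzle, the loupe or the parts box is disturbed (moved more than 20 mm) (distance of any of nozzle, loupe, parts_box from where it was at the start of the episode above 0.02 m).
It also fails if it takes over 58 s, if anything falls off the work surface, if the arm or the gripper's body presses on something with over 40 N, if the wrist force passes 120 N, or if a joint passes its speed limit or range.

ROBOT

A 7-joint arm with a two-finger parallel gripper is mounted at the origin on a cart in front of the work surface, level with it; the furniture and walls round the work are solid. World frame = base frame: x ahead of the robot, y to its left, z up, the work surface at z = 0. Lengths are in m, angles in rad, forces in N, time in s.
With the tool pointing down it reaches from about 0.375 to 0.925 m from the base axis. Payload 3.1 kg.
Tool frame: the origin (TCP) lies at the very end of the fingers, on their centre line; the grasp point (between the pads) lies arm.grasp_offset behind it (arm.grasp_offset is the distance from the TCP to the grasp point, in m); x points along the fingers, y is the direction in which the jaws open and shut, and the axes are right-handed (so a half turn about x gives the same grasp; the last joint's range is limited). The gripper opens to 85 mm and grips with 20 to 120 N. Pads are 22 mm wide; open, the fingers measure 114 mm over their backs; the gripper's body (76 mm by 85 mm) begins 54 mm behind the grasp point. The pads swing forward as they close: fully open they stand 13 mm farther back than shut.
Start: joints at [-1.309, 0.383, 0.044, 1.598, -0.018, 1.161, -0.05], TCP at [0.229, 0.608, 0.231] pointing down, gripper open.
Joint ranges: [-2.61, 2.61], [-0.41, 2.15], [-1.48, 1.57], [0, 2.5], [-1.57, 4.71], [0.05, 1.97], [-2.85, 2.85]. Speed limits (rad/s): [2.79, 2.79, 3.14, 3.14, 3.14, 3.14, 3.14].

INTERFACE

Orientations are given as [roll, pitch, yaw] about the fixed x, y, z axes, in that order (R = Rz(yaw) Ry(pitch) Rx(roll)).
In Python, from workcell import arm, vision gives the robot as it stands.
- The arm moves only by the tool servo_tool, never from a script. Its argument "deltas" is a list of rows, each a list of 7 numbers: the shift along the world's x, y, z in units of 25 mm (1.0 is 25 mm), then the turn, a rotation vector about the world's x, y, z in degrees, then the closure, from -1 (fully open) to 1 (shut). In form: [[tx, ty, tz, ax, ay, az, grip], ...]. A call has 1 to 10 rows; each row shifts and turns the commanded pose from where the row before left it; what a row does not reach is not made up. A row lasts 1/12 s, in which the tool goes at most 41.7 mm and 7.16 degrees, less where a joint would pass 70% of its speed; a pose out of reach is approached as far as the arm can. A call is refused whole if a number of a shift passes 1 or a number of a turn 7.16, either way. A call with a gripper value outside its range is refused whole. The fingers move at their own pace and stop on an object; "squeeze" is the grip in N (left out, the last holds). Time passes only in rows, so rows that do not move let the fingers close. It gives the time, the measured TCP pose, the force and the opening at its end, in the units of the state.
- arm.get_state(): the state, without advancing time (a new reading comes with each control period).
- vision.snapshot(name): name is "side" or "top" or "wrist"; returns a dict with "image" (400x640x3 uint8, red, green, blue), "camera_matrix" (3x3 intrinsics, pixels), "world_from_camera" (4x4, takes a point from camera to world coordinates); the wrist camera has in their place "hand_eye" (4x4, takes a point from camera to tool coordinates, whose origin is the TCP and whose axes are the tool frame's). Camera axes: x right, y down, z forward; pixel columns grow to the right and rows downward; lengths in m; the calibration is good to about 2 mm. A picture is of the moment at which its call begins: read the wrist's pose just before it. There is no depth.
- arm.hand_in(): hands the job in, once; it reports no verdict.
Trained networks look in the newest picture that a camera, given by its name, has taken for a name from the list of things; names that differ only in an ending like _2 or _b are one class to them, and where a whole thing is asked for, a point or a joint stands for the part that bears it (a point fixed in the world has none). Each returns a list of dicts, best first, with "conf" (0 to 1); they miss things now and then, are a little off and sometimes report something else, mostly with a low value. They report only what shows in the picture. A call takes as long as a camera call.
- vision.spot_in(label, camera): "position" ([column, row] in pixels, amid what is visible of it).
The state is a dict: "clock": time; "q": joint angles; "qd": joint speeds; "effort": joint torques, N m; "tool_pos": TCP position; "eef_rot": TCP orientation; "contact_force": force on the tool from outside, world axes, zero at the start; "ft_torque": the same for the moment, N m; "finger_gap": opening from 0.0 (shut) to 1.0 (fully open).
Only numpy, scipy, OpenCV 4.12 (cv2) and the standard library are available. Lean on these libraries where they do the work, as an engineer would, in place of code of your own. Each camera call takes 0.05 s, during which the arm holds its last target.

## Working session

There is one attempt and no reset: what is moved stays moved. The work goes in short steps, Python scripts to look and compute and a tool call to move; the robot and the scene stay as the last step left them, time stands still between calls to the robot, and variables do not carry over. Pictures are saved under pics/ and viewed, and the job is handed in when it is done.

Besides the shell and the picture viewer there is one more tool, called after "Request:" by a JSON object that holds its "op" and its "data". servo_tool: Moves the arm, as the interface text tells. Its arguments: {"type":"object","properties":{"deltas":{"type":"array"},"squeeze":{"type":"number"}},"required":["deltas"]}

```bash
mkdir -p pics; ls; python3 - <<'E'
from workcell import arm, vision
import cv2, numpy as np
s=arm.get_state(); print(s, arm.grasp_offset)
for n in ["side","top"]:
    d=vision.snapshot(n); cv2.imwrite(f"pics/{n}0.png",d["image"][:,:,::-1]); print(n,d["camera_matrix"].tolist(),np.round(d["world_from_camera"],4).tolist())
    for l in ["rest","post_notch","prop_leg","sucker_mid","solder_sucker","nozzle","loupe","parts_box"]:
        print(l,[(np.round(r["position"]).tolist(),round(r["conf"],2)) for r in vision.spot_in(l,n)][:3])
print(arm.get_state()["clock"])
E
```

```text
pics
{'clock': 0.0, 'q': array([-1.3088402 ,  0.3838248 ,  0.04384759,  1.59961222, -0.01791429,
        1.16119309, -0.04993923]), 'qd': array([ 0.00026678,  0.00203821, -0.00125285,  0.00061171, -0.00097114,
        0.00012372,  0.00161756]), 'effort': array([ 6.80954217e-04, -4.33453596e+01,  1.02524612e+00, -2.49516571e+01,
        1.07530126e-02,  1.12329805e-02, -7.64758880e-06]), 'tool_pos': array([0.22850292, 0.60748713, 0.22987625]), 'eef_rot': array([-1.52020072,  1.56815159, -1.87993531]), 'contact_force': array([ 0.47912444,  0.45151201, -0.60950126]), 'ft_torque': array([0.01453664, 0.01691811, 0.03009902]), 'finger_gap': 1.0020810651966396} 0.0187
side [[475.1917704058241, 0.0, 323.385031118632], [0.0, 475.1917704058241, 204.54910058705428], [0.0, 0.0, 1.0]] [[-0.965, -0.1349, 0.2249, 0.3188], [-0.2612, 0.5682, -0.7803, 0.624], [-0.0225, -0.8118, -0.5836, 0.584], [0.0, 0.0, 0.0, 1.0]]
rest [([318.0, 288.0], 0.88)]
post_notch [([318.0, 292.0], 0.75)]
prop_leg [([307.0, 297.0], 0.58), ([318.0, 296.0], 0.36)]
sucker_mid []
solder_sucker [([361.0, 191.0], 0.79)]
nozzle [([376.0, 308.0], 0.58)]
loupe [([381.0, 275.0], 0.68)]
parts_box [([263.0, 275.0], 0.7)]
top [[390.88682442802144, 0.0, 315.39543976295846], [0.0, 390.88682442802144, 199.48960647864476], [0.0, 0.0, 1.0]] [[0.0941, -0.9731, 0.2104, 0.339], [-0.9956, -0.0925, 0.0174, -0.0562], [0.0025, -0.2111, -0.9775, 0.9207], [0.0, 0.0, 0.0, 1.0]]
rest [([254.0, 210.0], 0.8)]
post_notch [([255.0, 217.0], 0.88)]
prop_leg [([222.0, 210.0], 0.71)]
sucker_mid [([389.0, 231.0], 0.9)]
solder_sucker [([391.0, 231.0], 0.69)]
nozzle [([244.0, 255.0], 0.39)]
loupe []
parts_box [([268.0, 175.0], 0.9)]
0.9
```

View pics/side0.png

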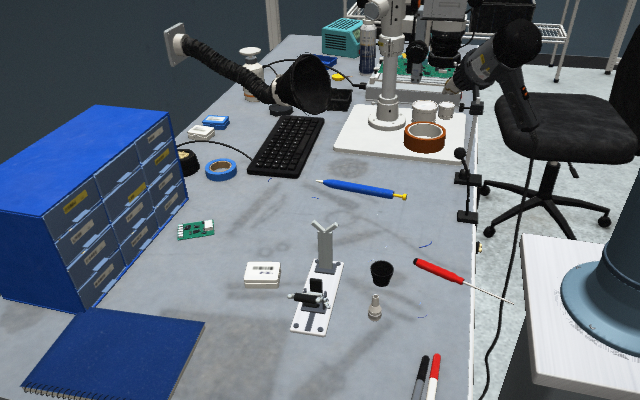

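View pics/top0.png

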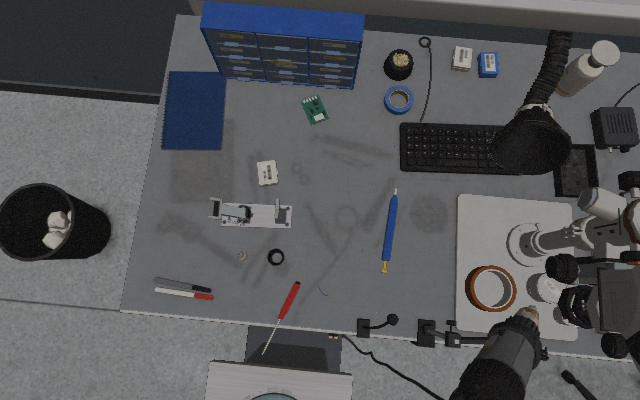

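```bash
python3 - <<'E'
import cv2
a=cv2.imread("pics/side0.png")[220:340,210:410]; cv2.imwrite("pics/side0c.png",cv2.resize(a,None,fx=4,fy=4,interpolation=cv2.INTER_CUBIC))
a=cv2.imread("pics/top0.png")[150:290,190:410]; cv2.imwrite("pics/top0c.png",cv2.resize(a,None,fx=3.6,fy=3.6,interpolation=cv2.INTER_CUBIC))
E
```

```text
(no output)
```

View pics/side0c.png

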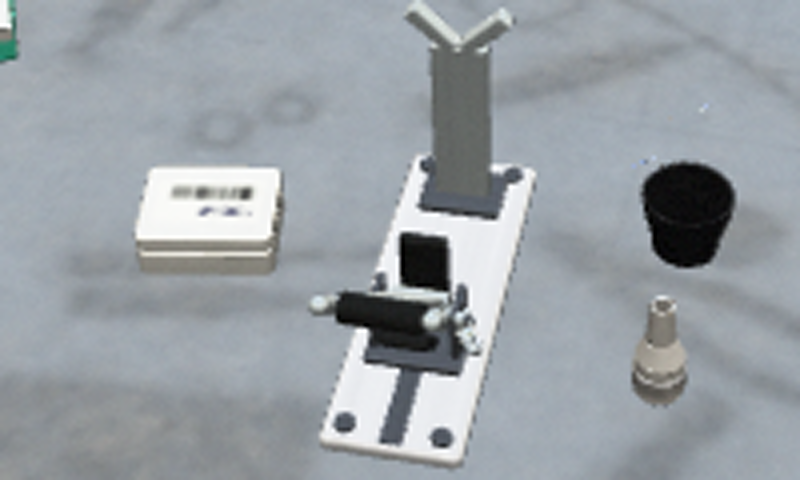

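View pics/top0c.png

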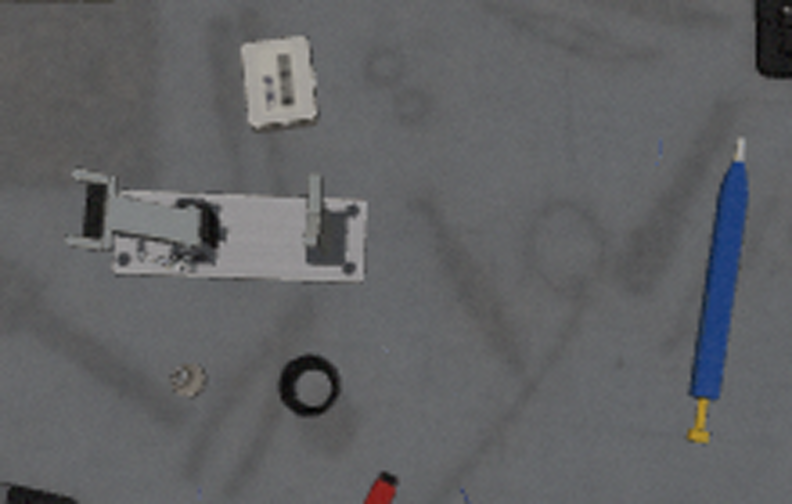

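```bash
cat > h.py <<'E'
import numpy as np, json
C={}
C["side"]=(np.array([[475.19177,0,323.38503],[0,475.19177,204.5491],[0,0,1]]),np.array([[-0.965,-0.1349,0.2249,0.3188],[-0.2612,0.5682,-0.7803,0.624],[-0.0225,-0.8118,-0.5836,0.584]]))
C["top"]=(np.array([[390.886824,0,315.39544],[0,390.886824,199.4896],[0,0,1]]),np.array([[0.0941,-0.9731,0.2104,0.339],[-0.9956,-0.0925,0.0174,-0.0562],[0.0025,-0.2111,-0.9775,0.9207]]))
def hit(c,uv,z):
    K,T=C[c]; d=T[:,:3]@np.linalg.solve(K,[uv[0],uv[1],1]); t=(z-T[2,3])/d[2]; return T[:,3]+t*d
def proj(c,p):
    K,T=C[c]; q=K@(T[:,:3].T@(np.array(p)-T[:,3])); return q[:2]/q[2]
def tc(p): return (p[0]/3.6+190,p[1]/3.6+150)
def sc(p): return (p[0]/4+210,p[1]/4+220)
E
python3 - <<'E'
from h import *
r=lambda a:np.round(a,4)
print("top plate",[r(hit("top",tc(p),.008)) for p in [(116,191),(367,200),(363,283),(113,275)]])
print("side plate",[r(hit("side",sc(p),.008)) for p in [(418,155),(538,175),(463,467),(320,448)]])
print("notch side",r(hit("side",sc((458,45)),.097)), "top arms", [r(hit("top",tc(p),.113)) for p in [(316,175),(310,245)]],"side arms",[r(hit("side",sc(p),.113)) for p in [(413,8),(508,17)]])
print("roller top",[r(hit("top",tc(p),.08)) for p in [(97,185),(92,236)]])
print("roller side",[r(hit("side",sc(p),.077)) for p in [(340,310),(422,318)]])
print("sucker top",[r(hit("top",tc(p),.01)) for p in [(741,139),(737,165),(706,396),(697,440)]])
print("sucker side",[r(hit("side",p,.01)) for p in [(317,181),(330,184),(394,195),(407,196)]])
for n,t,s in [("nozzle",tc((187,380)),(375.5,310)),("loupe",tc((310,385)),(381,274))]: print(n,r(hit("top",t,.03)),r(hit("side",s,.02)))
print("box",[r(hit("top",tc(p),.022)) for p in [(243,47),(305,38),(317,122),(257,130)]])
E
```

```text
top plate [array([0.5058, 0.1802, 0.008 ]), array([0.5155, 0.0142, 0.008 ]), array([0.4603, 0.0109, 0.008 ]), array([0.4501, 0.1741, 0.008 ])]
side plate [array([0.5128, 0.0183, 0.008 ]), array([0.4576, 0.0183, 0.008 ]), array([0.4487, 0.1804, 0.008 ]), array([0.5035, 0.185 , 0.008 ])]
notch side [0.4852 0.0443 0.097 ] top arms [array([0.5072, 0.0375, 0.113 ]), array([0.4655, 0.0363, 0.113 ])] side arms [array([0.5036, 0.0447, 0.113 ]), array([0.4649, 0.0415, 0.113 ])]
roller top [array([0.4952, 0.1737, 0.08  ]), array([0.4637, 0.172 , 0.08  ])]
roller side [array([0.4941, 0.1769, 0.077 ]), array([0.4643, 0.1735, 0.077 ])]
sucker top [array([ 0.5799, -0.2296,  0.01  ]), array([ 0.5619, -0.2279,  0.01  ]), array([ 0.4083, -0.2159,  0.01  ]), array([ 0.38  , -0.2117,  0.01  ])]
sucker side [array([ 0.5773, -0.2268,  0.01  ]), array([ 0.5461, -0.2216,  0.01  ]), array([ 0.4035, -0.2114,  0.01  ]), array([ 0.3764, -0.214 ,  0.01  ])]
nozzle [0.3859 0.1127 0.03  ] [0.3844 0.1214 0.02  ]
loupe [0.3901 0.0355 0.03  ] [0.3893 0.0408 0.02  ]
box [array([0.6083, 0.1065, 0.022 ]), array([0.6185, 0.0661, 0.022 ]), array([0.5617, 0.0515, 0.022 ]), array([0.5526, 0.0902, 0.022 ])]
```

```bash
python3 - <<'E'
from h import *
from workcell import arm
from scipy.spatial.transform import Rotation as R
s=arm.get_state();print(np.round(R.from_euler('xyz',s['eef_rot']).as_matrix(),3))
E
```

```text
[[ 0.     0.352  0.936]
 [ 0.     0.936 -0.352]
 [-1.     0.    -0.   ]]
```

Request:
{"op": "servo_tool", "data": {"deltas": [[0.65, -1, -0.2, 0, 0, 6, 1], [0.65, -1, -0.2, 0, 0, 6, 1], [0.65, -1, -0.2, 0, 0, 6, 1], [0.65, -1, -0.2, 0, 0, 6, 1], [0.65, -1, -0.3, 0, 0, 0, 1], [0.65, -1, -0.3, 0, 0, 0, 1], [0.65, -1, -0.3, 0, 0, 0, 1], [0.65, -1, -0.3, 0, 0, 0, 1], [0.65, -1, -0.3, 0, 0, 0, 1], [0.65, -1, -0.3, 0, 0, 0, 1]], "squeeze": 20}}

```text
clock: 1.73
tool_pos: [0.3921, 0.3573, 0.1663]
eef_rot: [0.844, 1.57, 0.903]
contact_force: [0.7, -0.2, 0.9]
finger_gap: 0.001
```

Request:
{"op": "servo_tool", "data": {"deltas": [[0.65, -1, -0.2, 0, 0, 0, 1], [0.65, -1, -0.2, 0, 0, 0, 1], [0.65, -1, -0.2, 0, 0, 0, 1], [0.65, -1, -0.2, 0, 0, 0, 1], [0.65, -0.7, -0.2, 0, 0, 0, 1], [0, 0, 0, 0, 0, 0, 1], [0, 0, 0, 0, 0, 0, 1], [0, 0, 0, 0, 0, 0, 1]]}}

```text
clock: 2.4
tool_pos: [0.4723, 0.2417, 0.1414]
eef_rot: [1.866, 1.57, 1.926]
contact_force: [-0.6, 0.1, -0.5]
finger_gap: -0.004
```

Request:
{"op": "servo_tool", "data": {"deltas": [[0, 0, -1, 0, 0, 0, 1], [0, 0, -1, 0, 0, 0, 1], [0.04, 0, -1, 0, 0, 0, 1], [0, 0, 0, 0, 0, 0, 1], [0, 0, 0, 0, 0, 0, 1]]}}

```text
clock: 2.82
tool_pos: [0.4715, 0.2419, 0.0653]
eef_rot: [-2.844, 1.567, -2.782]
contact_force: [0.1, 0.3, 0.4]
finger_gap: -0.002
```

```bash
python3 - <<'E'
from workcell import arm, vision
import cv2, numpy as np
for n in ["side","top"]:
    d=vision.snapshot(n); a=d["image"][:,:,::-1]
    a=a[200:350,200:400] if n=="side" else a[150:290,190:410]
    cv2.imwrite(f"pics/{n}1.png",cv2.resize(a,None,fx=3.6,fy=3.6,interpolation=cv2.INTER_CUBIC))
s=arm.get_state(); print(s["tool_pos"],s["contact_force"])
E
```

```text
[0.47413814 0.24252804 0.06766606] [ 1.09673681 -0.38601712  0.3506024 ]
```

View pics/side1.png

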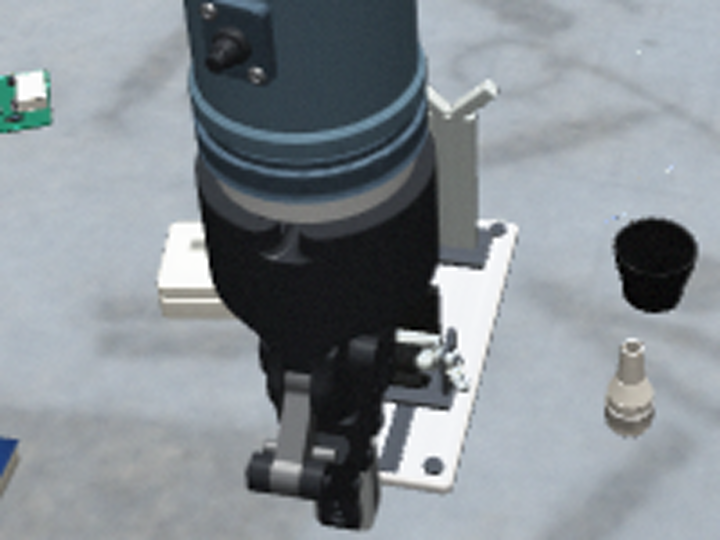

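View pics/top1.png

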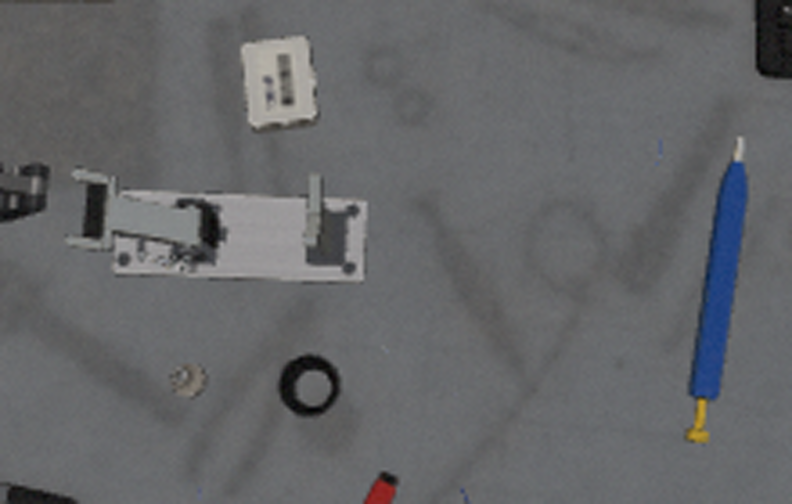

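```bash
python3 - <<'E'
from h import *
for p in [(.474,.23,.067),(.474,.228,.11),(.474,.2,.11),(.474,.19,.13),(.4776,.174,.077)]:
    q=proj("top",p); print(p,(q[0]-190)*3.6,(q[1]-150)*3.6, (proj("side",p)-[200,200])*3.6)
E
```

```text
(0.474, 0.23, 0.067) 6.551669557327353 214.44036743666382 [350.63151561 480.90881643]
(0.474, 0.228, 0.11) -12.53421838392236 201.13574377245556 [345.85630361 399.16028297]
(0.474, 0.2, 0.11) 34.72252093365468 205.56531809113318 [368.67721619 343.77295241]
(0.474, 0.19, 0.13) 41.998312806793244 200.4771397223356 [374.01209519 287.03418887]
(0.4776, 0.174, 0.077) 93.4198453599489 214.15074737217017 [383.31269645 353.31215158]
```

```bash
python3 - <<'E'
from h import *
from workcell import arm,vision
import cv2
from scipy.spatial.transform import Rotation as R
s=arm.get_state();print(np.round(R.from_euler('xyz',s['eef_rot']).as_matrix(),3),s["q"])
d=vision.snapshot("wrist");cv2.imwrite("pics/w1.png",d["image"][:,:,::-1]);print(np.round(d["hand_eye"],3))
E
```

```text
[[ 0.002 -0.061  0.998]
 [ 0.002  0.998  0.061]
 [-1.     0.002  0.002]] [-0.70506166  0.37834639  0.17918938  2.01095452 -0.09665097  0.75777802
  1.16345916]
[[ 0.    -0.318  0.948 -0.143]
 [ 1.    -0.    -0.001 -0.   ]
 [ 0.     0.948  0.318 -0.082]
 [ 0.     0.     0.     1.   ]]
```

View pics/w1.png

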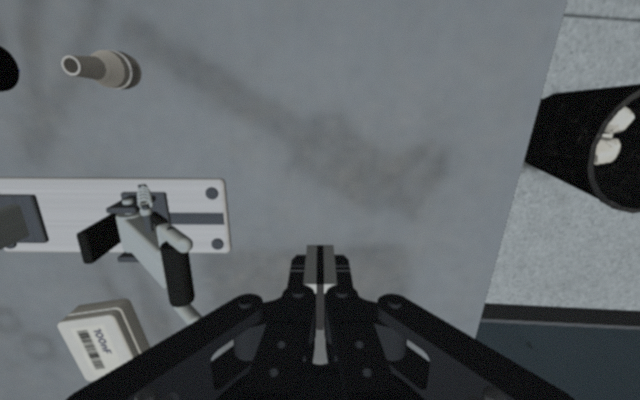

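Request:
{"op": "servo_tool", "data": {"deltas": [[0, 0, 0, 0, 0, -7, 1], [0, 0, 0, 0, 0, -7, 1], [0, 0, 0, 0, 0, -7, 1], [0, 0, 0, 0, 0, -7, 1], [0, 0, 0, 0, 0, -7, 1], [0, 0, 0, 0, 0, -7, 1], [0, 0, 0, 0, 0, -7, 1], [0, 0, 0, 0, 0, -7, 1], [0, 0, 0, 0, 0, -7, 1], [0, 0, 0, 0, 0, -7, 1]]}}

```text
clock: 3.8
tool_pos: [0.4748, 0.2422, 0.0683]
eef_rot: [1.989, 1.567, 0.821]
contact_force: [-0.5, -0.3, -0.3]
finger_gap: -0.0
```

Request:
{"op": "servo_tool", "data": {"deltas": [[0, 0, 0, 0, 0, -7, 1], [0, 0, 0, 0, 0, -7, 1], [0, 0, 0, 0, 0, -6, 1], [0, -0.4, 0, 0, 0, 0, 1], [0, -0.4, 0, 0, 0, 0, 1], [0, -0.4, 0, 0, 0, 0, 1], [0.05, 0, 0, 0, 0, 0, 1], [0, 0, 0, 0, 0, 0, 1]]}}

```text
clock: 4.47
tool_pos: [0.4753, 0.2093, 0.0666]
eef_rot: [2.28, 1.57, 0.766]
contact_force: [0.6, -1.0, 0.0]
finger_gap: -0.002
```

```bash
cat > look.py <<'E'
import sys
from workcell import arm, vision
import cv2, numpy as np
from scipy.spatial.transform import Rotation as R
t=sys.argv[1]
s=arm.get_state(); print(np.round(s["tool_pos"],4),np.round(s["contact_force"],2),np.round(R.from_euler('xyz',s['eef_rot']).as_matrix()[:,1],3), s["clock"],s["finger_gap"])
im=[]
for n in sys.argv[2:]:
    a=vision.snapshot(n)["image"][:,:,::-1]
    if n=="side": a=a[200:350,200:400]
    if n=="top": a=a[150:290,190:410]
    f=800/a.shape[1]
    if len(sys.argv)>3: f/=2
    cv2.imwrite(f"pics/{n}{t}.png",cv2.resize(a,None,fx=3.6,fy=3.6,interpolation=cv2.INTER_CUBIC) if n!="wrist" else a)
E
python3 look.py 2 side wrist top
```

```text
[0.4753 0.2093 0.0666] [ 0.61 -0.96  0.04] [0.998 0.057 0.   ] 4.4667 -0.001658327460109607
```

View pics/side2.png

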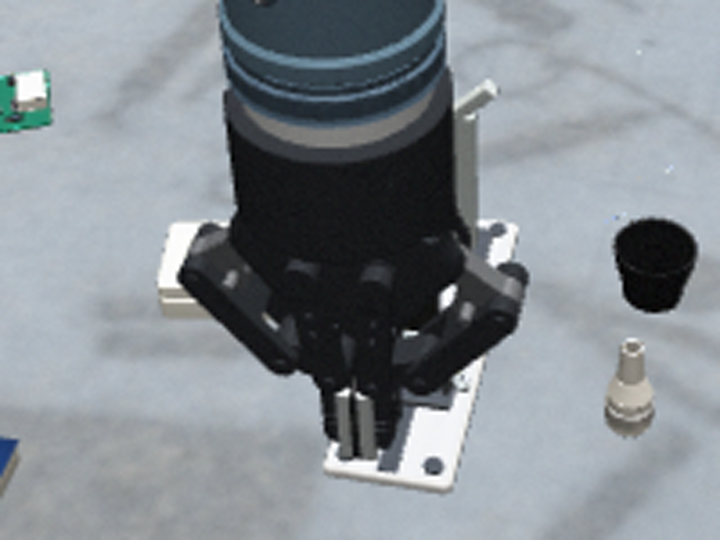

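View pics/wrist2.png

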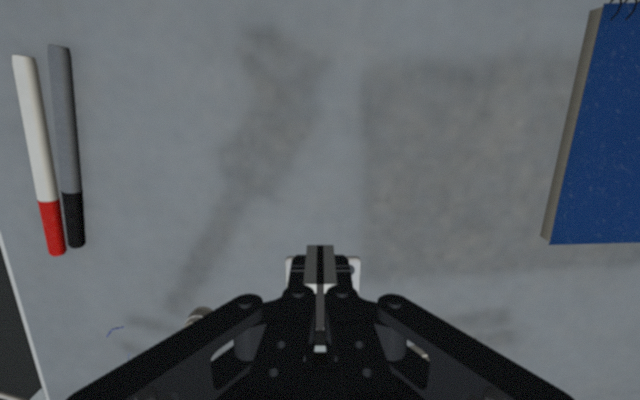

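View pics/top2.png

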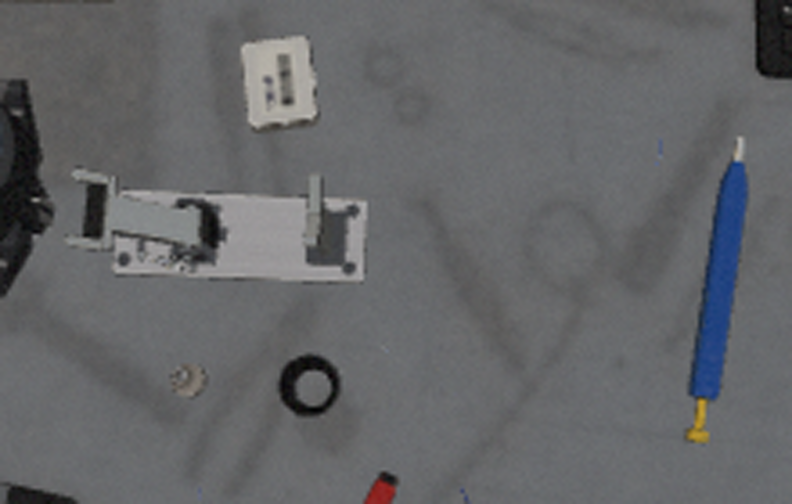

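Request:
{"op": "servo_tool", "data": {"deltas": [[0.005, -0.12, 0, 0, 0, 0, 1], [0.005, -0.12, 0, 0, 0, 0, 1], [0.005, -0.12, 0, 0, 0, 0, 1], [0.005, -0.08, 0, 0, 0, 0, 1], [0.005, -0.08, 0, 0, 0, 0, 1]]}}

```text
clock: 5.03
tool_pos: [0.4754, 0.1975, 0.0662]
eef_rot: [-0.835, 1.571, -2.347]
contact_force: [-0.0, -0.0, 0.8]
finger_gap: 0.004
```

Request:
{"op": "servo_tool", "data": {"deltas": [[0.005, -0.08, 0, 0, 0, 0, 1], [0.005, -0.08, 0, 0, 0, 0, 1], [0.005, -0.08, 0, 0, 0, 0, 1]]}}

```text
clock: 5.28
tool_pos: [0.4758, 0.1917, 0.0663]
eef_rot: [-2.17, 1.571, 2.602]
contact_force: [0.2, 0.6, -0.7]
finger_gap: 0.0
```

Request:
{"op": "servo_tool", "data": {"deltas": [[0.005, -0.08, 0, 0, 0, 0, 1], [0.005, -0.08, 0, 0, 0, 0, 1]]}}

```text
clock: 5.45
tool_pos: [0.476, 0.1897, 0.0664]
eef_rot: [3.014, 1.568, 1.502]
contact_force: [-0.7, 5.9, 0.1]
finger_gap: 0.0
```

Request:
{"op": "servo_tool", "data": {"deltas": [[0.005, -0.08, 0, 0, 0, 0, 1], [0.005, -0.08, 0, 0, 0, 0, 1], [0.005, -0.08, 0, 0, 0, 0, 1]]}}

```text
clock: 5.7
tool_pos: [0.4762, 0.1888, 0.0671]
eef_rot: [3.014, 1.562, 1.506]
contact_force: [-2.5, 12.2, 0.8]
finger_gap: 0.001
```

Request:
{"op": "servo_tool", "data": {"deltas": [[0.005, -0.1, 0, 0, 0, 0, 1], [0.005, -0.1, 0, 0, 0, 0, 1], [0.005, -0.1, 0, 0, 0, 0, 1], [0.005, -0.1, 0, 0, 0, 0, 1]]}}

```text
clock: 6.03
tool_pos: [0.4767, 0.1778, 0.0671]
eef_rot: [3.003, 1.564, 1.496]
contact_force: [-2.3, 6.9, 0.4]
finger_gap: -0.001
```

Request:
{"op": "servo_tool", "data": {"deltas": [[0.005, -0.1, 0, 0, 0, 0, 1], [0.005, -0.1, 0, 0, 0, 0, 1], [0.005, -0.1, 0, 0, 0, 0, 1], [0.005, -0.1, 0, 0, 0, 0, 1], [0.005, -0.1, 0, 0, 0, 0, 1]]}}

```text
clock: 6.45
tool_pos: [0.4775, 0.1619, 0.0667]
eef_rot: [2.964, 1.568, 1.455]
contact_force: [-0.8, 3.2, -0.5]
finger_gap: -0.001
```

Request:
{"op": "servo_tool", "data": {"deltas": [[0.005, -0.1, 0, 0, 0, 0, 1], [0.005, -0.1, 0, 0, 0, 0, 1], [0.005, -0.1, 0, 0, 0, 0, 1], [0.005, -0.1, 0, 0, 0, 0, 1], [0, 0, 0, 0, 0, 0, 1]]}}

```text
clock: 6.87
tool_pos: [0.4784, 0.1475, 0.0662]
eef_rot: [0.232, 1.569, -1.282]
contact_force: [0.7, 1.4, -0.3]
finger_gap: -0.008
```

Request:
{"op": "servo_tool", "data": {"deltas": [[0.005, -0.08, 0, 0, 0, 0, 1], [0.005, -0.08, 0, 0, 0, 0, 1], [0, 0, 0, 0, 0, 0, 1]]}}

```text
clock: 7.12
tool_pos: [0.4784, 0.1441, 0.0662]
eef_rot: [-0.112, 1.57, -1.624]
contact_force: [0.4, -0.2, 0.1]
finger_gap: -0.006
```

```bash
python3 look.py 3 top side
```

```text
[0.4784 0.1441 0.0662] [ 0.44 -0.17  0.11] [ 0.998  0.058 -0.   ] 7.1167 -0.006158312206727061
```

View pics/top3.png

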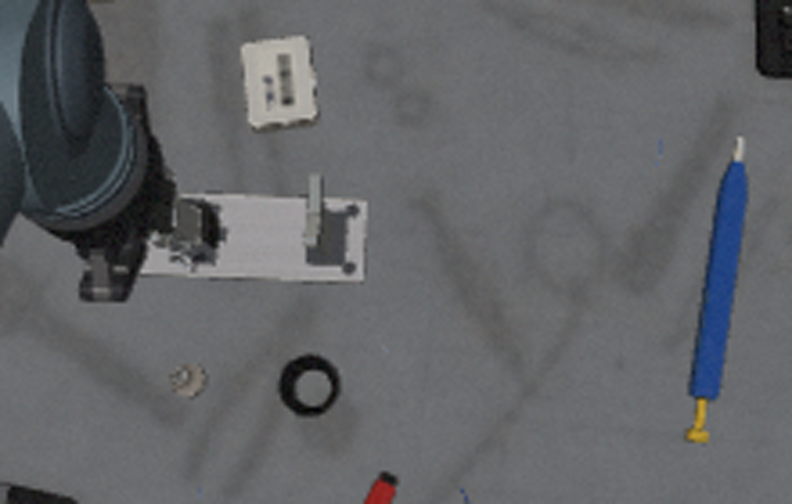

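View pics/side3.png

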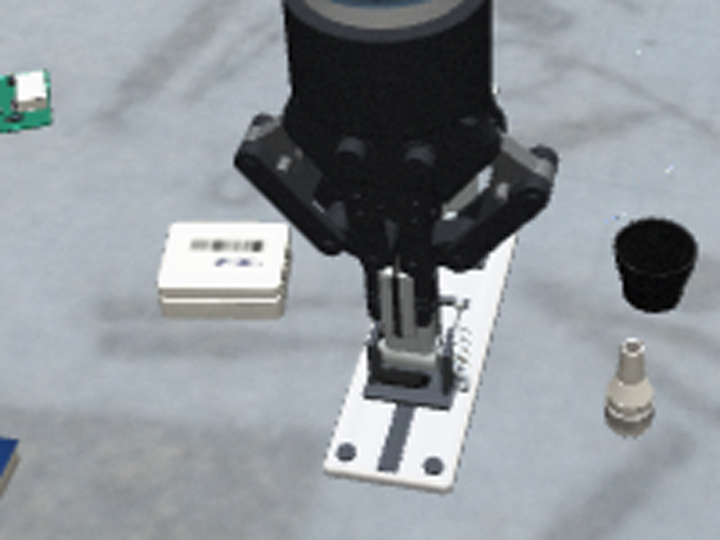

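Request:
{"op": "servo_tool", "data": {"deltas": [[0, -0.06, 0, 0, 0, 0, 1], [0, 0, 0, 0, 0, 0, 1], [0, 0, 0, 0, 0, 0, 1]]}}

```text
clock: 7.47
tool_pos: [0.4782, 0.1437, 0.0662]
eef_rot: [-0.922, 1.57, -2.434]
contact_force: [0.9, 0.5, -0.2]
finger_gap: -0.001
```

Request:
{"op": "servo_tool", "data": {"deltas": [[0, -0.05, 0, 0, 0, 0, 1], [0, 0, 0, 0, 0, 0, 1], [0, 0, 0, 0, 0, 0, 1]]}}

```text
clock: 7.72
tool_pos: [0.4782, 0.1425, 0.0663]
eef_rot: [-1.075, 1.571, -2.587]
contact_force: [-0.8, -0.0, 0.1]
finger_gap: 0.001
```

```bash
python3 look.py 4 top side
```

```text
[0.4782 0.1425 0.0663] [-0.84 -0.    0.11] [ 0.998  0.059 -0.   ] 7.7167 0.0014372082438410983
```

View pics/top4.png

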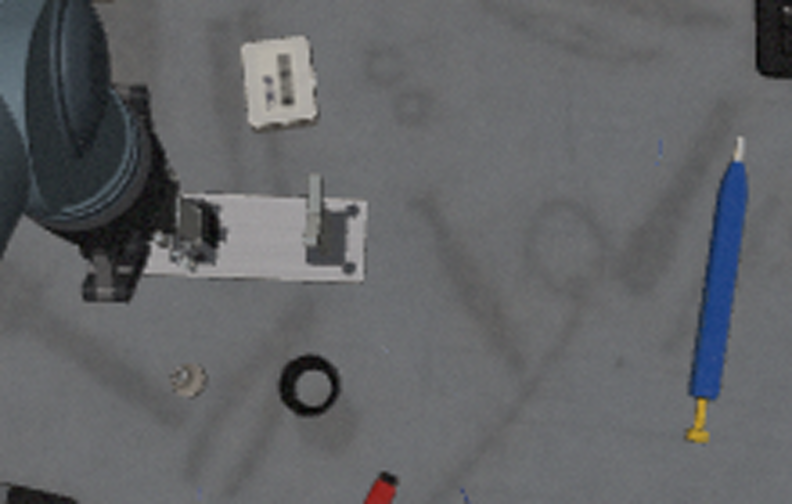

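View pics/side4.png

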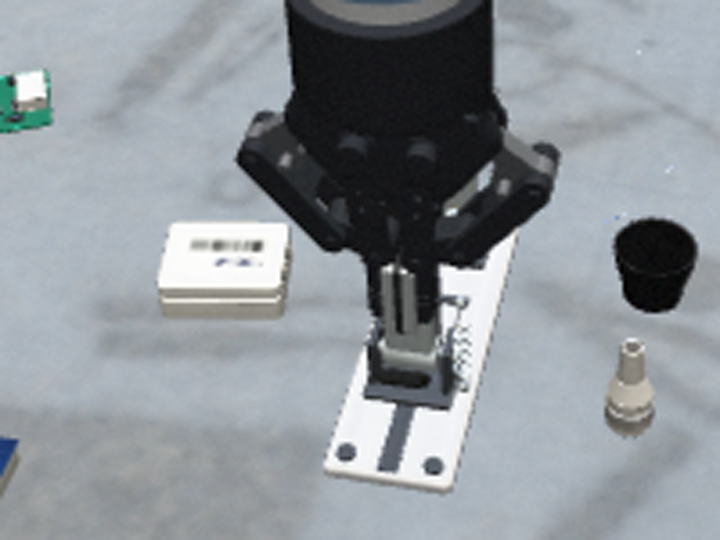

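Request:
{"op": "servo_tool", "data": {"deltas": [[0, -0.04, 0, 0, 0, 0, 1], [0, -0.03, 0, 0, 0, 0, 1], [0, 0, 0, 0, 0, 0, 1], [0, 0, 0, 0, 0, 0, 1]]}}

```text
clock: 8.15
tool_pos: [0.4782, 0.1406, 0.0662]
eef_rot: [-0.956, 1.57, -2.468]
contact_force: [0.4, -0.9, -0.7]
finger_gap: -0.002
```

```bash
python3 look.py 5 top
```

```text
[0.4782 0.1406 0.0662] [ 0.39 -0.86 -0.66] [ 0.998  0.059 -0.   ] 8.15 -0.0021480092746885807
```

View pics/top5.png

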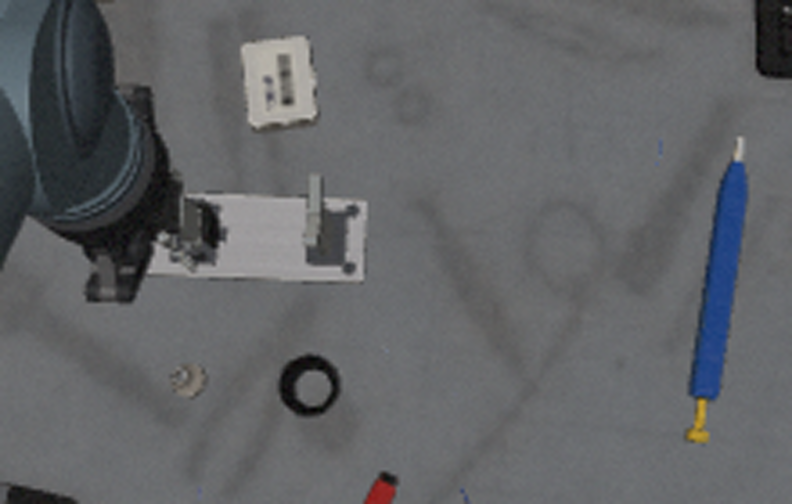

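```bash
python3 - <<'E'
from h import *
import math
o=np.array([.4823,.0903]);u=np.array([-.058,.998])
for th in (.7,.785,.93):
  f=math.pi/4-th
  for L,off in ((70,-6),(40,-6),(70,0)):
    x=.0345+(L*math.sin(f)+off)/1000; z=.028+L*math.cos(f)/1000
    p=o+u*x; q=proj("top",(p[0],p[1],z)); print(th,L,off,np.round((q-[190,150])*3.6,1))
E
```

```text
0.7 70 -6 [167.6 210.9]
0.7 40 -6 [181.2 220.2]
0.7 70 0 [157.6 210.6]
0.785 70 -6 [177.5 211.2]
0.785 40 -6 [186.7 220.4]
0.785 70 0 [167.4 210.8]
0.93 70 -6 [194.7 212. ]
0.93 40 -6 [196.2 220.8]
0.93 70 0 [184.6 211.7]
```

```bash
python3 - <<'E'
import cv2,numpy as np
print(np.hstack)
a=[cv2.resize(cv2.imread(f"pics/top{i}.png")[160:300,120:260],(400,400),interpolation=cv2.INTER_CUBIC) for i in (3,5)]
cv2.imwrite("pics/cmp.png",np.hstack(a))
E
```

```text
<function hstack at 0x7fe96d329260>
```

View pics/cmp.png

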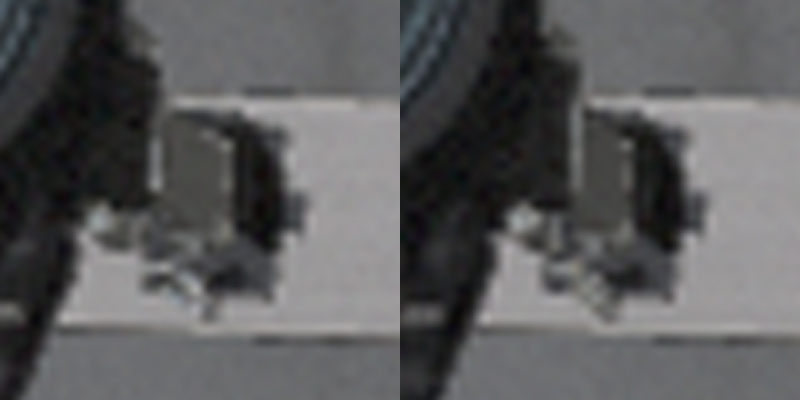

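Request:
{"op": "servo_tool", "data": {"deltas": [[0, -0.04, 0, 0, 0, 0, 1], [0, 0, 0, 0, 0, 0, 1], [0, 0, 0, 0, 0, 0, 1]]}}

```text
clock: 8.45
tool_pos: [0.4783, 0.1397, 0.0662]
eef_rot: [-0.836, 1.571, -2.347]
contact_force: [0.4, -0.1, 0.0]
finger_gap: -0.0
```

```bash
python3 look.py 6 top; python3 - <<'E'
import cv2,numpy as np
a=[cv2.resize(cv2.imread(f"pics/top{i}.png")[160:300,120:260],(400,400),interpolation=cv2.INTER_CUBIC) for i in (5,6)]
cv2.imwrite("pics/cmp6.png",np.hstack(a))
E
```

```text
[0.4783 0.1397 0.0662] [ 0.44 -0.08  0.05] [ 0.998  0.059 -0.   ] 8.45 -0.0003266088761740265
```

View pics/cmp6.png

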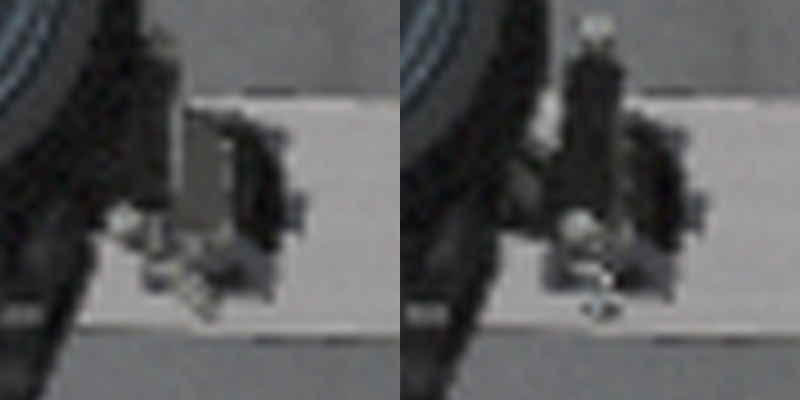

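Request:
{"op": "servo_tool", "data": {"deltas": [[0, 0.5, 0, 0, 0, 0, 1], [0, 1, 0.2, 0, 0, 0, 1], [0, 0.5, 1, 0, 0, 0, 1], [0, 0, 1, 0, 0, 0, 1], [0, -0.2, 1, 0, 0, -7, 0.5], [0, -0.8, 1, 0, 0, -7, 0.3], [0, -1, 1, 0, 0, -7, 0.0], [0, -1, 0, 0, 0, -7, -0.3], [0, -1, 0, 0, 0, -7, -0.3], [0, -1, 0, 0, 0, -7, -0.3]]}}

```text
clock: 9.33
tool_pos: [0.4788, 0.0652, 0.1972]
eef_rot: [3.006, 1.568, 0.757]
contact_force: [0.5, 0.1, -0.3]
finger_gap: 0.649
```

Request:
{"op": "servo_tool", "data": {"deltas": [[0, -1, 0, 0, 0, -7, -0.3], [0, -1, 0, 0, 0, -7, -0.3], [0, -1, 0, 0, 0, -7, -0.3], [0, -1, 0, 0, 0, -7, -0.3], [0, -1, 0, 0, 0, -7, -0.3], [0, -1, 0, 0, 0, -7, -0.3], [0, -1, 0, 0, 0, -7, -0.3], [0, -1, 0, 0, 0, -6.6, -0.3], [0, -1, 0, 0, 0, 0, -0.3], [0, -1, 0, 0, 0, 0, -0.3]]}}

```text
clock: 10.17
tool_pos: [0.4789, -0.1851, 0.1964]
eef_rot: [-2.437, 1.57, 0.633]
contact_force: [0.1, -0.4, 0.3]
finger_gap: 0.65
```

Request:
{"op": "servo_tool", "data": {"deltas": [[0.1, -1, -0.5, 0, 0, 0, -0.3], [0.1, -1, -0.5, 0, 0, 0, -0.3], [0, 0, -0.5, 0, 0, 0, -0.3], [0, 0, 0, 0, 0, 0, -0.3]]}}

```text
clock: 10.5
tool_pos: [0.4817, -0.2352, 0.1565]
eef_rot: [-0.013, 1.566, 3.052]
contact_force: [0.1, -0.3, -0.7]
finger_gap: 0.649
```

```bash
python3 look.py 7 top side wrist; python3 - <<'E'
from workcell import vision
from h import *
for c in ["top","wrist"]:
  r=vision.spot_in("sucker_mid",c); print(r[:2]); 
  if c=="top" and r: print(hit("top",r[0]["position"],.015))
E
```

```text
[ 0.4817 -0.2352  0.1565] [ 0.1  -0.27 -0.7 ] [-0.076 -0.997 -0.   ] 10.5 0.6493014544160707
[]
[{'position': [306.1, 177.3], 'conf': 0.74}]
```

View pics/wrist7.png

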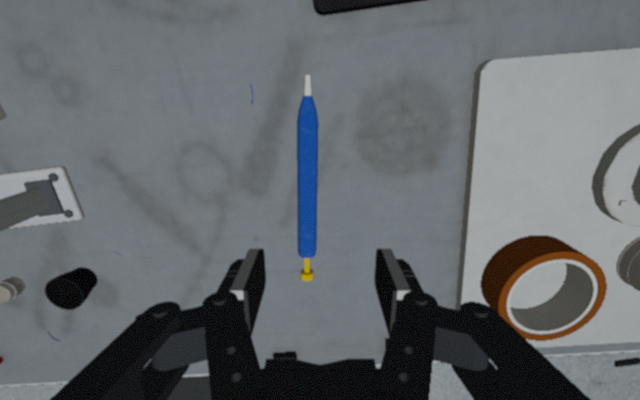

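View pics/side7.png

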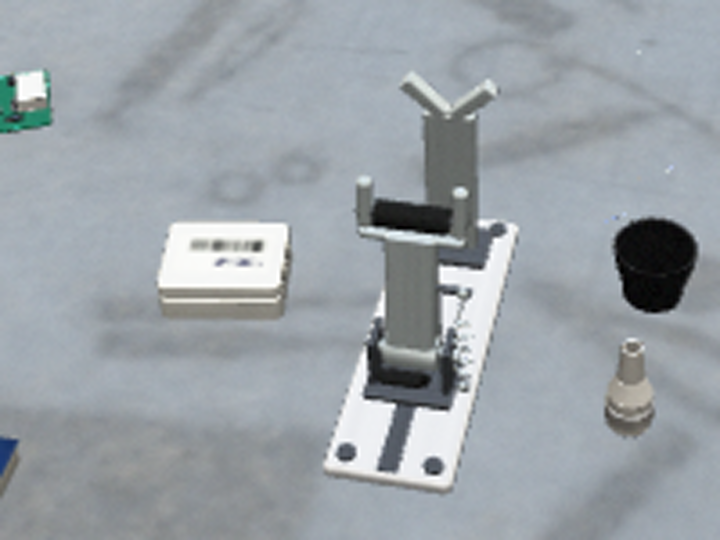

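```bash
python3 - <<'E'
from h import *
from workcell import arm,vision
from scipy.spatial.transform import Rotation as Ro
s=arm.get_state(); d=vision.snapshot("wrist"); K=d["camera_matrix"];H=d["hand_eye"]
R=Ro.from_euler('xyz',s['eef_rot']).as_matrix(); p=s["tool_pos"]
def h(uv,z):
    dd=R@H[:3,:3]@np.linalg.solve(K,[*uv,1]); o=R@H[:3,3]+p; return np.round(o+dd*(z-o[2])/dd[2],4)
print(p,R[:,1],s["clock"])
for uv,z in [((308,75),.01),((308,95),.01),((308,177),.01),((307,256),.01),((306,278),.01)]: print(h(uv,z))
E
```

```text
[ 0.48440673 -0.23351253  0.1593628 ] [-7.07092397e-02 -9.97496597e-01 -8.61281818e-04] 10.75
[ 0.5816 -0.2306  0.01  ]
[ 0.565  -0.2292  0.01  ]
[ 0.49  -0.223  0.01 ]
[ 0.4045 -0.2148  0.01  ]
[ 0.378  -0.2115  0.01  ]
```

Request:
{"op": "servo_tool", "data": {"deltas": [[0.05, 0.24, -1, 0, 0, -1, -0.3], [0, 0.24, -1, 0, 0, 0, -0.3], [0, 0, -1, 0, 0, 0, -0.3], [0, 0, -1, 0, 0, 0, -0.3], [0, 0, -0.8, 0, 0, 0, -0.3], [0, 0, -0.3, 0, 0, 0, -0.3], [0, 0, 0, 0, 0, 0, -0.3], [0, 0, 0, 0, 0, 0, -0.3]]}}

```text
clock: 11.47
tool_pos: [0.4853, -0.223, 0.032]
eef_rot: [2.993, 1.57, -0.238]
contact_force: [0.2, -0.8, 1.2]
finger_gap: 0.65
```

```bash
python3 look.py 8 wrist; python3 - <<'E'
from workcell import arm
import numpy as np
print(np.mean([arm.get_state()["tool_pos"] for i in range(5)],0))
E
```

```text
[ 0.4853 -0.223   0.032 ] [ 0.22 -0.76  1.19] [-0.09  -0.996  0.   ] 11.4667 0.6501881881606494
[ 0.48586464 -0.22343451  0.03261081]
```

View pics/wrist8.png

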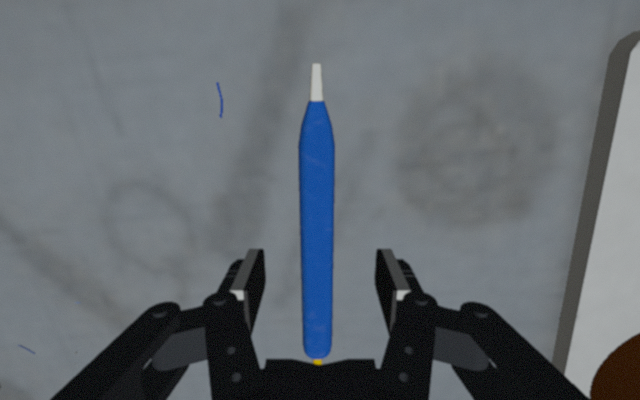

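Request:
{"op": "servo_tool", "data": {"deltas": [[0, 0, -0.6, 0, 0, 0, -0.3], [0, 0, -0.42, 0, 0, 0, -0.3], [0, 0, 0, 0, 0, 0, -0.3], [0, 0, 0, 0, 0, 0, 0.2], [0, 0, 0, 0, 0, 0, 0.5], [0, 0, 0, 0, 0, 0, 1], [0, 0, 0, 0, 0, 0, 1], [0, 0, 0, 0, 0, 0, 1]], "squeeze": 25}}

```text
clock: 12.18
tool_pos: [0.4852, -0.2233, 0.0066]
eef_rot: [-3.02, 1.57, 0.031]
contact_force: [-0.9, 1.0, 4.0]
finger_gap: 0.214
```

Request:
{"op": "servo_tool", "data": {"deltas": [[0, 0, 0, 0, 0, 0, 1], [0, 0, 0, 0, 0, 0, 1]]}}

```text
clock: 12.35
tool_pos: [0.4852, -0.2233, 0.0065]
eef_rot: [-2.96, 1.57, 0.091]
contact_force: [-0.8, 0.7, 6.2]
finger_gap: 0.215
```

Request:
{"op": "servo_tool", "data": {"deltas": [[0, 0, 0.2, 0, 0, 0, 1], [0, 0, 0.4, 0, 0, 0, 1], [0, 0, 0.8, 0, 0, 0, 1], [0, 0, 1, 0, 0, 0, 1], [0, 0, 1, 0, 0, 0, 1], [0, 0, 1, 0, 0, 0, 1], [0, 0, 1, 0, 0, 0, 1], [0, 0.2, 1, 0, 0, 3, 1], [0, 0.4, 0.6, 0, 0, 6, 1], [0, 0.6, 0, 0, 0, 6, 1]]}}

```text
clock: 13.18
tool_pos: [0.4865, -0.196, 0.1849]
eef_rot: [2.638, 1.563, -0.332]
contact_force: [0.2, -0.1, 0.3]
finger_gap: 0.219
```

```bash
python3 look.py 9 wrist
```

```text
[ 0.4865 -0.196   0.1849] [ 0.22 -0.06  0.28] [ 0.171 -0.985  0.004] 13.1833 0.21896098071594453
```

View pics/wrist9.png

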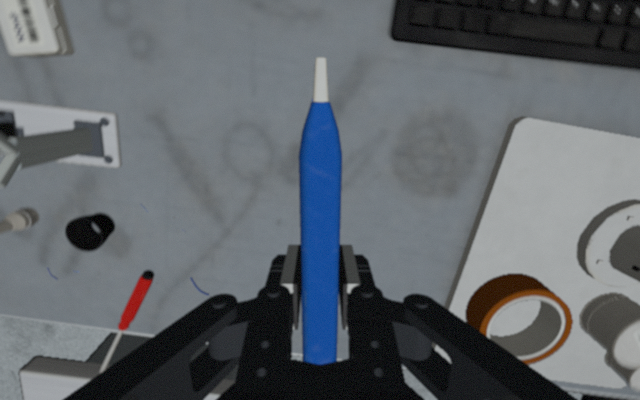

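Request:
{"op": "servo_tool", "data": {"deltas": [[0, 0.8, 0, 0, 0, 6, 1], [0, 0.9, 0, 0, 0, 6, 1], [0, 0.9, 0, 0, 0, 6, 1], [0, 0.9, 0, 0, 0, 6, 1], [0, 0.9, 0, 0, 0, 6, 1], [0, 0.9, 0, 0, 0, 6, 1], [0, 0.9, 0, 0, 0, 6, 1], [0, 0.9, 0, 0, 0, 6, 1], [0, 0.9, 0, 0, 0, 6, 1], [0, 0.8, 0, 0, 0, 6, 1]]}}

```text
clock: 14.07
tool_pos: [0.4837, 0.0279, 0.1803]
eef_rot: [-1.262, 1.569, 3.101]
contact_force: [-0.3, -0.4, -0.7]
finger_gap: 0.213
```

Request:
{"op": "servo_tool", "data": {"deltas": [[0, 0.7, 0, 0, 0, 6, 1], [-0.1, 0.6, -0.2, 0, 0, 6, 1], [0, 0.5, -0.2, 0, 0, 6, 1], [0, 0.3, -0.2, 0, 0, 5, 1], [0, 0.1, -0.2, 0, 0, 0, 1], [0, 0, 0, 0, 0, 0, 1], [0, 0, 0, 0, 0, 0, 1]]}}

```text
clock: 14.65
tool_pos: [0.4815, 0.0808, 0.1602]
eef_rot: [-0.938, 1.569, -2.464]
contact_force: [-0.9, -0.3, -0.3]
finger_gap: 0.215
```

```bash
python3 look.py 10 wrist side top
```

```text
[0.4815 0.0808 0.1602] [-0.87 -0.31 -0.32] [ 0.999  0.045 -0.002] 14.65 0.21489837884093582
```

View pics/wrist10.png

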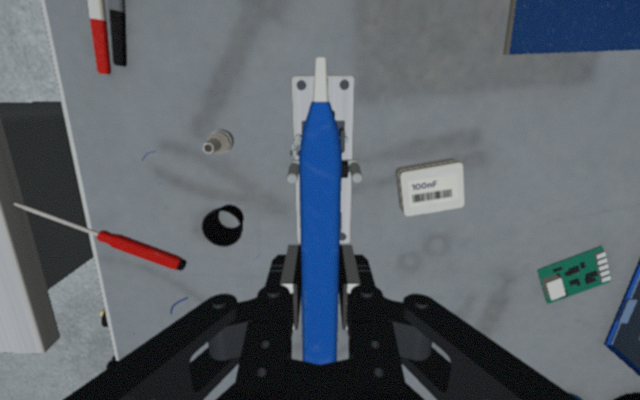

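View pics/side10.png

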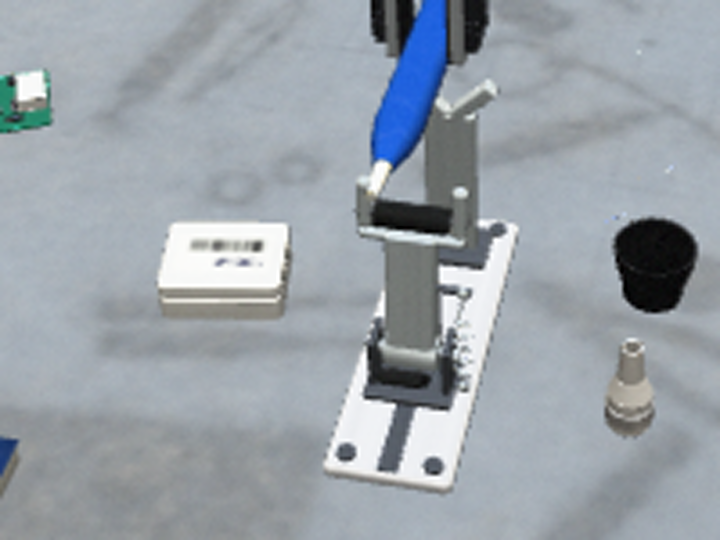

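View pics/top10.png

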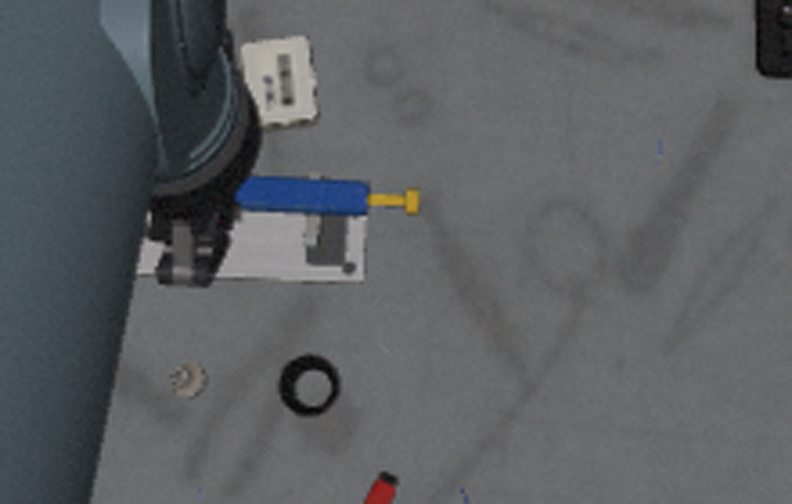

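```bash
python3 - <<'E'
from h import *
from workcell import arm,vision
from scipy.spatial.transform import Rotation as Ro
s=arm.get_state(); d=vision.snapshot("wrist"); K=d["camera_matrix"];H=d["hand_eye"]
R=Ro.from_euler('xyz',s['eef_rot']).as_matrix(); p=s["tool_pos"]
def h(uv,z):
    dd=R@H[:3,:3]@np.linalg.solve(K,[*uv,1]); o=R@H[:3,3]+p; return np.round(o+dd*(z-o[2])/dd[2],4)
print(p,R[:,1])
print("prongs",h((293,172),.107),h((357,172),.107)); print("plate",h((292,77),.008),h((354,77),.008),h((297,244),.008),h((350,244),.008))
print("suck",h((321,60),.165),h((320,100),.165),h((321,200),.165))
print("top yellow",hit("top",tc((418,200)),.165),hit("top",tc((368,197)),.165))
o=np.array([.4823,.0903]);u=np.array([-.058,.998]);v=np.array([-.998,-.058])
for q in [h((293,172),.107),h((357,172),.107),h((321,60),.165),h((321,200),.165),p,hit("top",tc((418,200)),.165)]:
  e=q[:2]-o; print(np.round([e@u,e@v],4))
E
```

```text
[0.48234639 0.0807961  0.16101244] [9.98960169e-01 4.55899953e-02 3.65662935e-04]
prongs [0.4633 0.1128 0.107 ] [0.5047 0.1147 0.107 ]
plate [0.4533 0.1742 0.008 ] [0.5081 0.1767 0.008 ] [0.4613 0.0103 0.008 ] [0.517  0.0128 0.008 ]
suck [0.4783 0.1749 0.165 ] [0.4786 0.1593 0.165 ] [0.4811 0.1144 0.165 ]
top yellow [ 0.48774915 -0.02568031  0.165     ] [0.48682588 0.0017485  0.165     ]
[0.0236 0.0177]
[ 0.0231 -0.0238]
[ 0.0847 -0.0009]
[ 0.0241 -0.0002]
[-0.0095  0.0005]
[-0.1161  0.0013]
```

Request:
{"op": "servo_tool", "data": {"deltas": [[0.06, 0, -0.3, 0, 0, 0.5, 1], [0, 0, -0.6, 0, 0, 0, 1], [0, 0, -0.5, 0, 0, 0, 1], [0, 0, -0.3, 0, 0, 0, 1], [0, 0, 0, 0, 0, 0, 1], [0, 0, 0, 0, 0, 0, 1]]}}

```text
clock: 15.35
tool_pos: [0.4833, 0.0815, 0.1178]
eef_rot: [-0.979, 1.57, -2.493]
contact_force: [-1.0, -0.1, -0.6]
finger_gap: 0.212
```

```bash
python3 look.py 11 side wrist
```

```text
[0.4833 0.0815 0.1178] [-1.02 -0.14 -0.57] [ 0.998  0.057 -0.001] 15.35 0.21225288993391384
```

View pics/side11.png

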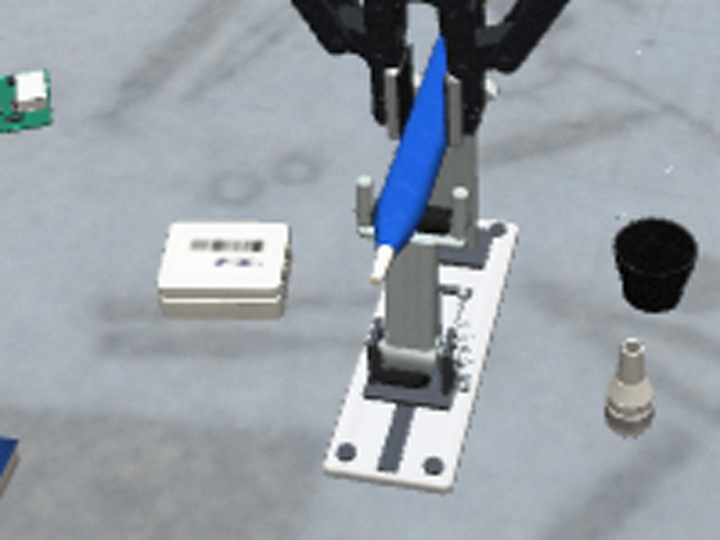

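View pics/wrist11.png

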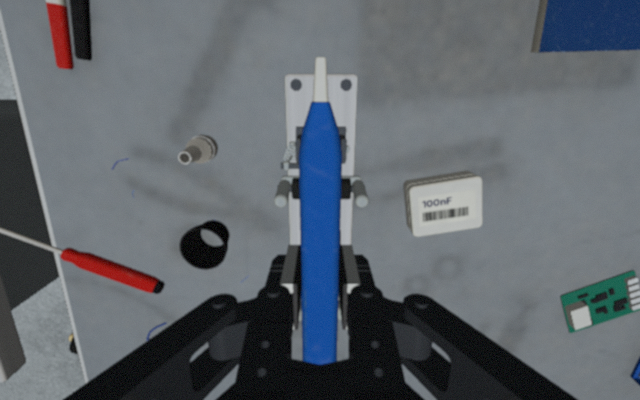

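Request:
{"op": "servo_tool", "data": {"deltas": [[0, 0, -0.1, 0, 0, 0, 1], [0, 0, -0.1, 0, 0, 0, 1], [0, 0, -0.08, 0, 0, 0, 1], [0, 0, 0, 0, 0, 0, 1]]}}

```text
clock: 15.78
tool_pos: [0.4833, 0.0819, 0.111]
eef_rot: [-1.494, 1.57, -3.008]
contact_force: [0.1, -0.6, -1.5]
finger_gap: 0.211
```

Request:
{"op": "servo_tool", "data": {"deltas": [[0, 0, -0.05, 0, 0, 0, 1], [0, 0, 0, 0, 0, 0, 1], [0, 0, 0, 0, 0, 0, 1]]}}

```text
clock: 16.03
tool_pos: [0.4836, 0.0819, 0.11]
eef_rot: [-1.215, 1.571, -2.728]
contact_force: [-0.2, 0.1, -0.2]
finger_gap: 0.213
```

Request:
{"op": "servo_tool", "data": {"deltas": [[0, 0, -0.04, 0, 0, 0, 1], [0, 0, 0, 0, 0, 0, 1], [0, 0, 0, 0, 0, 0, 1]]}}

```text
clock: 16.28
tool_pos: [0.4838, 0.0819, 0.1091]
eef_rot: [1.791, 1.57, 0.278]
contact_force: [0.9, 0.5, -1.7]
finger_gap: 0.212
```

Request:
{"op": "servo_tool", "data": {"deltas": [[0, 0, -0.04, 0, 0, 0, 1], [0, 0, 0, 0, 0, 0, 1], [0, 0, 0, 0, 0, 0, 1]]}}

```text
clock: 16.53
tool_pos: [0.4839, 0.0819, 0.1084]
eef_rot: [2.079, 1.57, 0.565]
contact_force: [-0.1, -0.0, 3.1]
finger_gap: 0.217
```

Request:
{"op": "servo_tool", "data": {"deltas": [[0, 0, -0.04, 0, 0, 0, 1], [0, 0, 0, 0, 0, 0, 1], [0, 0, 0, 0, 0, 0, 1]]}}

```text
clock: 16.78
tool_pos: [0.484, 0.0818, 0.1075]
eef_rot: [2.137, 1.57, 0.623]
contact_force: [-0.2, -1.0, 5.8]
finger_gap: 0.216
```

Request:
{"op": "servo_tool", "data": {"deltas": [[0, 0, -0.04, 0, 0, 0, 1], [0, 0, 0, 0, 0, 0, 1], [0, 0, 0, 0, 0, 0, 1]]}}

```text
clock: 17.03
tool_pos: [0.4844, 0.0818, 0.107]
eef_rot: [1.943, 1.57, 0.429]
contact_force: [-2.5, -0.7, 7.8]
finger_gap: 0.22
```

Request:
{"op": "servo_tool", "data": {"deltas": [[0, 0, 0.03, 0, 0, 0, 1], [0, 0, 0, 0, 0, 0, 0.5], [0, 0, 0, 0, 0, 0, 0.4], [0, 0, 0, 0, 0, 0, 0.3], [0, 0, 0, 0, 0, 0, 0.2], [0, 0, 0, 0, 0, 0, 0.0], [0, 0, 0, 0, 0, 0, 0.0]]}}

```text
clock: 17.62
tool_pos: [0.4834, 0.0819, 0.1065]
eef_rot: [-1.107, 1.57, -2.62]
contact_force: [-0.1, 0.5, -0.1]
finger_gap: 0.498
```

```bash
python3 look.py 12 side wrist
```

```text
[0.4834 0.0819 0.1065] [-0.05  0.52 -0.08] [ 0.998  0.057 -0.   ] 17.6167 0.4981244346131671
```

View pics/side12.png

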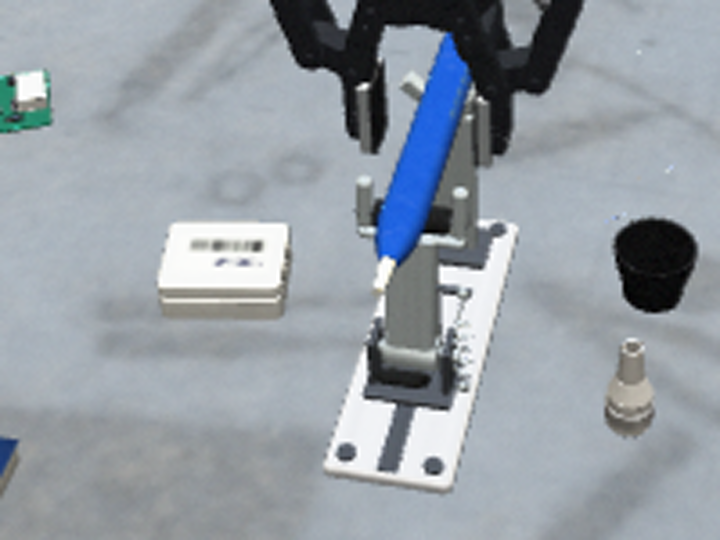

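View pics/wrist12.png

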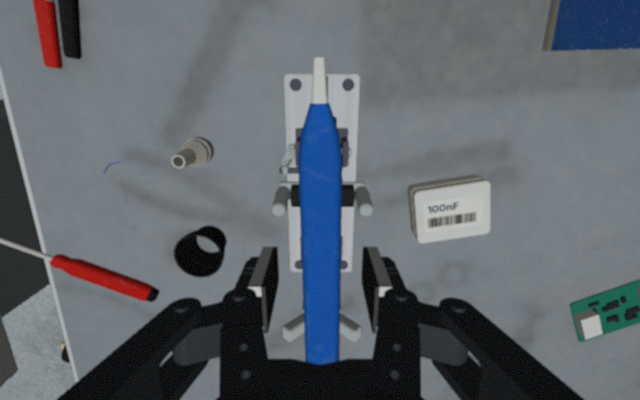

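Request:
{"op": "servo_tool", "data": {"deltas": [[0, 0, 0.2, 0, 0, 0, 0], [0, 0, 0.5, 0, 0, 0, -0.2], [0, 0, 1, 0, 0, 0, -0.2], [0, 0, 1, 0, 0, 0, -0.2], [0, 0, 1, 0, 0, 0, -0.2], [0, 0, 1, 0, 0, 0, -0.2], [-0.3, 1, 0.5, 0, 0, 0, -0.2], [-0.3, 1, 0, 0, 0, 0, -0.2], [-0.3, 1, 0, 0, 0, 0, -0.2], [-0.3, 1, 0, 0, 0, 0, -0.2]]}}

```text
clock: 18.55
tool_pos: [0.4536, 0.1828, 0.2379]
eef_rot: [2.366, 1.569, 0.851]
contact_force: [0.9, 0.1, 0.5]
finger_gap: 0.599
```

Request:
{"op": "servo_tool", "data": {"deltas": [[-0.3, 1, 0, 0, 0, 0, -0.2], [-0.3, 1, 0, 0, 0, 0, -0.2], [-0.3, 1, 0, 0, 0, 0, -0.2], [-0.3, 1, 0, 0, 0, 0, -0.2], [0, 0.5, 0, 0, 0, 0, -0.2], [0, 0, 0, 0, 0, 0, -0.2]]}}

```text
clock: 19.05
tool_pos: [0.4226, 0.298, 0.2371]
eef_rot: [2.571, 1.569, 1.064]
contact_force: [0.1, 0.5, -0.1]
finger_gap: 0.599
```

```bash
python3 look.py 13 side top
```

```text
[0.4226 0.298  0.2371] [ 0.06  0.5  -0.07] [0.998 0.063 0.001] 19.05 0.5990331344196185
```

View pics/side13.png

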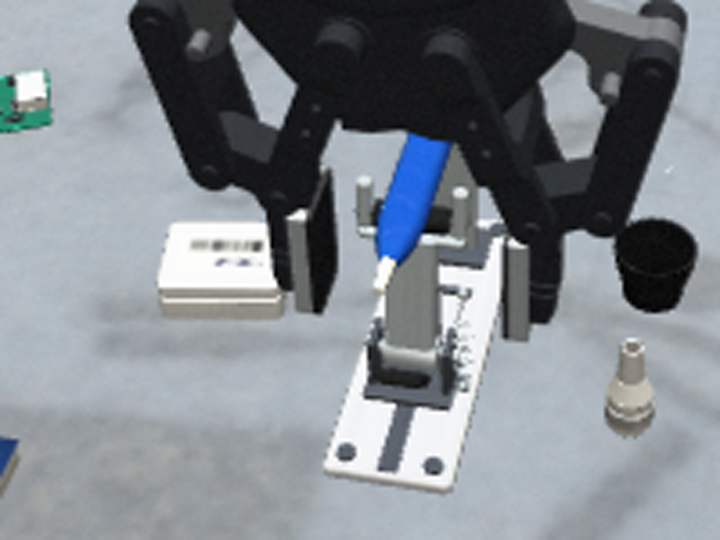

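View pics/top13.png

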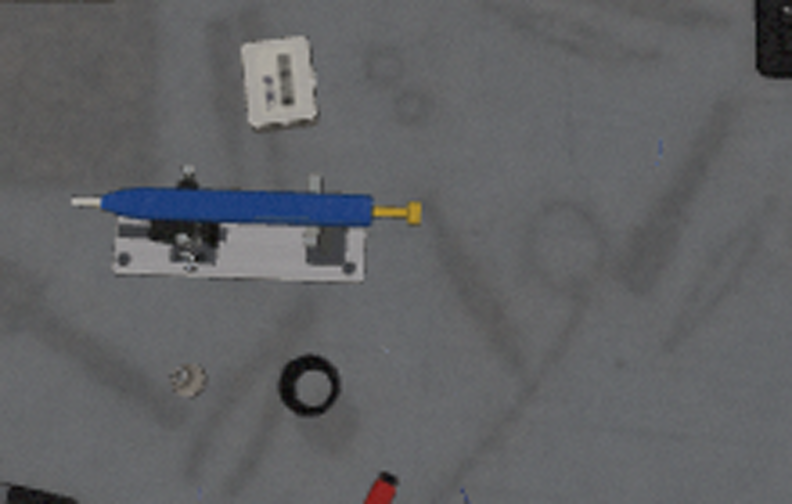

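```bash
python3 - <<'E'
from h import *
o=np.array([.4823,.0903]);u=np.array([-.058,.998]);v=np.array([-.998,-.058])
for q in [(72,202),(421,213),(188,205),(340,209)]:
  e=hit("top",tc(q),.109)[:2]-o; print(np.round([e@u,e@v],4))
from workcell import arm
arm.hand_in()
E
```

```text
[ 0.0886 -0.0012]
[-0.1165 -0.0021]
[ 0.0204 -0.0019]
[-0.0689 -0.0028]
the job is handed in; nothing more can be done
```

The tool rest is up and the solder sucker lies across it. I handed the job in at about 19 s; it reports no verdict.

- **Leg:** I pushed it in with closed fingers. The highest reading at the end of a push call was about 12 N. Near over-centre I went in 1–2 mm steps. It snapped over with the readings near zero, and the pictures show the roller where the inner stop should put it. The joint angle itself cannot be read, so I judged this from the images.
- **Sucker:** I gripped it at the middle of the barrel with 25 N and turned it to lie along the rest. I lowered it in 1 mm steps until it bore on the rest with about 8 N by the wrist reading, then released it.
- **Last picture (top camera):** the sucker lies in the notch and between the prongs.

| Check | Measured | Limit |
|---|---|---|
| Barrel middle along the rest | about −10 mm | ±25 mm |
| Barrel middle across the rest | about −2 mm | ±8 mm |
| Angle to the rest | under 0.02 rad | 0.12 rad |

- **Other things:** the nozzle, loupe and parts box look unmoved, and the arm stands clear of everything.
- **Disagreements:** the cameras differed by 2–3 mm on the rest's position across it. I trusted the wrist camera's view of the sucker against the prongs. In the last top picture the tool's length came out 205 mm instead of 203 mm, within calibration error.
- **Not measured:** I did not measure the sucker's final height.

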